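Clamp the pipe: strap over, cam lever down

TASK

Clamp the steel pipe that lies in the bench clamp: push the open clamp strap over the pipe with a finger until it lies fully down on its rest, then push the cam lever fully down across the strap's end. Nothing is to be picked up or carried: leave the pipe lying where it is in its saddles, and leave the jar, the pipe socket and the brass elbow where they stand.

Things in the scene. Friction and masses are not known exactly. Their poses are not given: they have to be found in the camera images.
- clamp: Grey pipe clamp bolted to the bench; its place and yaw vary. Base plate 160 (x) x 200 (y) x 12 mm; origin under the plate's middle on the bench, z up. The pipe lies along its x. Positions below are in this frame, in mm. The strap's free end comes down on a rest block, 28 x 26 at (0, -66), top at 60.
- strap (a joint): Strap angle, rad: 0 = closed, level along the clamp's -y over the pipe, upper face at height 66; pi/2 = upright; starts open at 1.8 to 2.2, leaning back to +y; stop at 2.35. Flat steel bar 28 wide, 6 thick, 140 long from the hinge. Stiff hinge (0.2 N m friction): it stays where left and must be pushed all the way. A lever already down blocks it.
- strap_end (a point): Middle of the strap's free end, on the outer face (the upper one when closed), 140 mm from the hinge. Its axes turn with the strap: parallel to the clamp's when closed.
- lever (a joint): Cam lever angle, rad: 0 = fully down, level along the clamp's -x, across the strap's end; pi/2 = upright; starts at 1.35 to 1.75; stop at 1.9. Stiff (0.35 N m friction), stays where left. Bar 12 wide, 9 thick, with a round black handle 16 in diameter from 50 to 98 mm out from the pivot; when down the handle's top is at height 86.
- lever_end (a point): Centre of the end of the lever's black handle, 98 mm from the pivot. Its axes turn with the lever: parallel to the clamp's when down.
- pipe_mid (a point): Centre (on the axis) of the loose steel pipe, 42 in diameter, 220 long, about 0.6 kg, lying along the clamp's x in two V saddles, axis 38 above the bench, top 1 below the closed strap. Its centre is up to 15 mm along x from the clamp's middle. Must stay there.
- jar_mid (a point): Centre of a loose jar, 60 in diameter, 75 high, upright beside the clamp; leave alone.
- socket_mid (a point): Centre of a loose dark steel pipe socket (short tube), 54 in diameter, 45 high, on end beside the clamp; leave alone.
- elbow_mid (a point): Middle of a loose brass pipe elbow, 25 above the bench; body 46 in diameter, side outlet reaching 50 along its x, 52 high; leave alone.
- strap_hinge (a point): Hinge axis of the strap, at (0, 60, 63) in the clamp's frame; the axis runs along the clamp's x, between two cheeks 74 high. Axes as the clamp's.
- lever_pivot (a point): Pivot axis of the cam lever, at (36, -65, 78) in the clamp's frame; it runs along the clamp's y, between two cheeks 88 high (x 25 to 47, y -79 to -51). Axes as the clamp's.

How it is judged:
By the outcome, as a careful person would: the job done as asked, in the order asked, and still so for the second after the job is handed in, with the robot touching nothing.
It also fails if it takes over 64 s, if anything falls off the work surface, if the arm or the gripper's body presses on something with over 40 N, if the wrist force passes 120 N, or if a joint passes its speed limit or range.

ROBOT

A 7-joint arm with a two-finger parallel gripper is mounted at the origin on the work surface. World frame = base frame: x ahead of the robot, y to its left, z up, the work surface at z = 0. Lengths are in m, angles in rad, forces in N, time in s.
With the tool pointing down it reaches from about 0.4 to 0.85 m from the base axis. Payload 4.5 kg.
Tool frame: the origin (TCP) lies between the finger pads; the fingertips stand 25 mm ahead of it and the grasp point (between the pads) lies 6 mm ahead of it (r.tips_ahead is the distance from the TCP to the fingertips, in m); z points along the fingers, y is the direction in which the jaws open and shut (so a half turn about z gives the same grasp; the last joint's range is limited). The gripper opens to 88 mm and grips with 3 to 60 N. Pads are 18 mm wide; open, the fingers measure 123 mm over their backs; the gripper's body (75 mm by 187 mm) begins 45 mm behind the grasp point.
Start: joints at [1.232, 0.689, -0.195, 1.565, 0.157, 0.902, -0.215], TCP at [0.228, -0.582, 0.264] pointing down, gripper open.
Joint ranges: [-3.01, 3.01], [-0.46, 2.08], [-1.47, 1.51], [0.13, 2.56], [-1, 4.14], [0.04, 2.09], [-2.66, 2.66]. Speed limits (rad/s): [2.57, 2.57, 3.14, 3.14, 3.14, 3.14, 3.14].

INTERFACE

Orientations are given as a unit quaternion [x, y, z, w].
In Python, from plant import r, imaging gives the robot as it stands.
- The arm moves only by the tool send_rows, never from a script. Its argument "moves" is one flat list of numbers, 6 for each row, row after row: the shift along the tool's x, y, z in m, then the turn, a rotation vector about the tool's x, y, z in degrees. A call has exactly 5 rows; each row is the pose to reach, as a shift and turn from the pose measured when the call began, along the tool's axes at that moment; what a row does not reach only later rows make up. A row lasts 1/12 s, in which the tool goes at most 41.7 mm and 7.16 degrees, less where a joint would pass 70% of its speed; a pose out of reach is approached as far as the arm can. A call with a gripper value outside its range is refused whole. "claw" is the closure, from -1 (fully open) to 1 (shut), so that 0 is half open, set as the call begins (left out, the last holds). The fingers move at their own pace and stop on an object; "grip_force" is the grip in N (left out, the last holds). Time passes only in rows, so rows that repeat a pose let the fingers close, or fill a call up. It gives the time, the measured TCP pose, the force and the opening at its end, in the units of the state.
- r.get_state(): the state, without advancing time (a new reading comes with each control period).
- imaging.snapshot(name): name is "scene" or "top" or "wrist"; returns a dict with "image" (420x560x3 uint8, red, green, blue), "depth" (420x560 float32, m along the optical axis (not along the pixel's ray), 0 where there is no reading), "mtx" (3x3 intrinsics, pixels), "D" ([k1, k2, p1, p2, k3] as OpenCV has them; the pictures are not rectified), "rvec" (rotation vector, rad) and "tvec" (3), from world to camera coordinates, as OpenCV has them. Camera axes: x right, y down, z forward; pixel columns grow to the right and rows downward; lengths in m; the calibration is good to about 2 mm. A picture is of the moment at which its call begins.
- r.finish_job(): hands the job in, once; it reports no verdict.
Trained networks look in a picture, given as the dict that the camera call returned (one of the last four; its "shot" number tells which), for a name from the list of things; names that differ only in an ending like _2 or _b are one class to them, and where a whole thing is asked for, a point or a joint stands for the part that bears it (a point fixed in the world has none). Each returns a list of dicts, best first, with "score" (0 to 1); they miss things now and then, are a little off and sometimes report something else, mostly with a low value. They report only what shows in the picture. A call takes as long as a camera call.
- imaging.look_for(query, picture): "box" ([centre column, centre row, width, height] as shares, 0 to 1, of the picture: columns of its width, rows of its height, round what is visible of it).
- imaging.silhouettes(query, picture): "pixels" (420x560 bool, what is visible of it) and "box" ([centre column, centre row, width, height] as shares, 0 to 1, of the picture: columns of its width, rows of its height, round what is visible of it).
- imaging.pinpoint(query, picture): "point" ([column, row] as shares, 0 to 1, of the picture: columns of its width, rows of its height: a listed point, or the origin of a listed thing).
The state is a dict: "clock": time; "q": joint angles; "qd": joint speeds; "joint_torque": joint torques, N m; "tool_pos": TCP position; "eef_rot": TCP orientation; "contact_force": force on the tool from outside, world axes, zero at the start; "moment": the same for the moment, N m; "opening": opening from 0.0 (shut) to 1.0 (fully open).
Only numpy, scipy, OpenCV 4.12 (cv2) and the standard library are available. Lean on these libraries where they do the work, as an engineer would, in place of code of your own. Each camera call takes 0.05 s, during which the arm holds its last target.

## Working session

There is one attempt and no reset: what is moved stays moved. The work goes in short steps, Python scripts to look and compute and a tool call to move; the robot and the scene stay as the last step left them, time stands still between calls to the robot, and variables do not carry over. Pictures are saved under pics/ and viewed, and the job is handed in when it is done.

Besides the shell and the picture viewer there is one more tool, called after "Emit:" in YAML: its name, and indented under it one key for each argument. send_rows: Moves the arm, as the interface text tells. Its arguments: {"type":"object","properties":{"moves":{"type":"array"},"claw":{"type":"number"},"grip_force":{"type":"number"}},"required":["moves"]}

```bash
ls; mkdir -p pics; cat > h.py <<'E'
import numpy as np, cv2
from scipy.spatial.transform import Rotation as R
from plant import r, imaging
def unproj(s,u,v,d):
    p=cv2.undistortPoints(np.array([[[u,v]]],float),s["mtx"],np.array(s["D"],float))[0,0]
    c=np.array([p[0]*d,p[1]*d,d]); Rm=cv2.Rodrigues(np.array(s["rvec"],float))[0]
    return Rm.T@(c-np.array(s["tvec"]).ravel())
def proj(s,P):
    return cv2.projectPoints(np.array(P,float).reshape(-1,1,3),np.array(s["rvec"],float),np.array(s["tvec"],float),s["mtx"],np.array(s["D"],float))[0].reshape(-1,2)
def cloud(s):
    d=s["depth"];h,w=d.shape
    vv,uu=np.mgrid[0:h,0:w]
    p=cv2.undistortPoints(np.stack([uu,vv],-1).reshape(-1,1,2).astype(float),s["mtx"],np.array(s["D"],float)).reshape(h,w,2)
    c=np.dstack([p*d[...,None],d])
    Rm=cv2.Rodrigues(np.array(s["rvec"],float))[0]
    return (c-np.array(s["tvec"]).ravel())@Rm
def save(s,n): cv2.imwrite("pics/"+n,s["image"][...,::-1])
E
python3 - <<'E'
from h import *
names=["clamp","strap_end","lever_end","pipe_mid","jar_mid","socket_mid","elbow_mid","strap_hinge","lever_pivot"]
for c in ["top","scene"]:
    s=imaging.snapshot(c); save(s,c+"0.png"); C=cloud(s)
    for n in names:
        for o in imaging.pinpoint(n,s)[:2]:
            u,v=o["point"][0]*560,o["point"][1]*420
            ui,vi=min(int(u),559),min(int(v),419)
            print(c,n,round(o["score"],2),round(u),round(v),C[vi,ui].round(3), s["depth"][vi,ui])
print(r.get_state())
E
```

```text
pics
top clamp 0.61 331 220 [ 0.55  -0.073  0.06 ] 0.8670372
top strap_end 0.92 291 182 [0.601 0.011 0.197] 0.74289775
top strap_end 0.36 379 193 [ 0.58  -0.154  0.178] 0.75500876
top lever_end 0.52 381 195 [ 0.579 -0.157  0.175] 0.75822467
top lever_end 0.51 332 218 [ 0.557 -0.076  0.056] 0.8718895
top pipe_mid 0.52 379 194 [ 0.58  -0.154  0.178] 0.75500876
top pipe_mid 0.47 370 209 [ 0.568 -0.154  0.091] 0.8388157
top jar_mid 0.85 415 226 [ 0.531 -0.249  0.074] 0.8472133
top socket_mid 0.82 388 275 [ 0.434 -0.204 -0.002] 0.90539443
top elbow_mid 0.78 263 198 [0.604 0.073 0.049] 0.889951
top strap_hinge 0.98 308 206 [ 0.581 -0.026  0.073] 0.8609851
top lever_pivot 0.69 372 208 [ 0.563 -0.153  0.116] 0.81316715
scene clamp 0.7 236 217 [ 0.585 -0.065  0.039] 0.7240035
scene strap_end 0.76 275 165 [ 0.464 -0.043  0.057] 0.77738106
scene lever_end 0.8 177 136 [ 0.574 -0.153  0.176] 0.64431643
scene pipe_mid 0.6 237 203 [ 0.569 -0.069  0.055] 0.72246045
scene jar_mid 0.92 148 165 [ 0.557 -0.244  0.069] 0.75735915
scene socket_mid 0.78 205 145 [ 0.454 -0.191  0.043] 0.8263372
scene elbow_
[... 224 characters left out ...]
034] 0.7263217
{'clock': 1.0, 'q': array([ 1.23183442,  0.68909762, -0.19460857,  1.56528439,  0.15730655,
        0.90249122, -0.21511866]), 'qd': array([-0.00214288,  0.00068791, -0.00054756, -0.00132564,  0.00026166,
       -0.00050815, -0.00049858]), 'joint_torque': array([-1.37430716e-04, -5.27495885e+01, -1.26732443e+00, -1.53746492e+01,
       -5.19180321e-02, -8.18816879e-04,  5.12152667e-05]), 'tool_pos': array([ 0.22765709, -0.58209722,  0.26374859]), 'eef_rot': array([9.82680136e-01, 1.85309867e-01, 1.72436120e-05, 4.92910950e-05]), 'contact_force': array([0.43759468, 0.00374873, 0.49204624]), 'moment': array([-0.03601399,  0.05267777, -0.02623724]), 'opening': 0.9976761240124553}
```

View pics/top0.png

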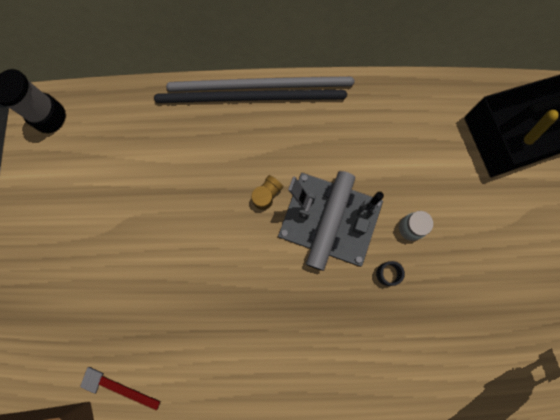

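View pics/scene0.png

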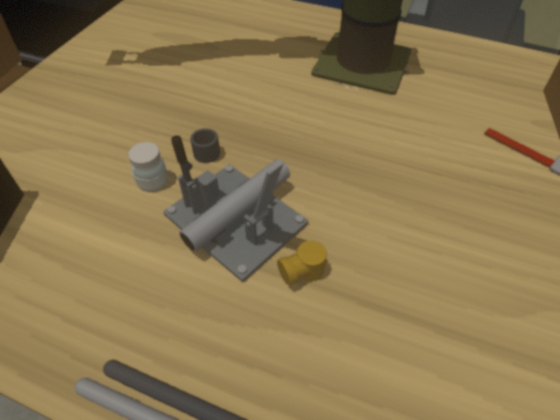

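```bash
python3 - <<'E'
from h import *
s=imaging.snapshot("top"); C=cloud(s); C2=None
P=C.reshape(-1,3)
m=(P[:,0]>.38)&(P[:,0]<.72)&(P[:,1]>-.22)&(P[:,1]<.06)
b=P[m]; 
print("table z", np.median(P[(P[:,0]>.3)&(P[:,0]<.4)&(abs(P[:,1])<.1)][:,2]))
# color-based plate mask
hsv=cv2.cvtColor(s["image"],cv2.COLOR_RGB2HSV)
g=(hsv[...,1]<60)
sil=imaging.silhouettes("clamp",s)
print([ (round(o["score"],2),o["pixels"].sum()) for o in sil])
from scipy.optimize import minimize
# plate pixels
mm=((C[...,2]>.006)&(C[...,2]<.018)&(C[...,0]>.4)&(C[...,0]<.7)&(C[...,1]>-.21)&(C[...,1]<.06)&g)
mm8=cv2.morphologyEx(mm.astype(np.uint8),cv2.MORPH_OPEN,np.ones((2,2)))
n,l,st,ce=cv2.connectedComponentsWithStats(mm8)
print(st[1:][st[1:,4]>30])
keep=np.isin(l,[i for i in range(1,n) if st[i,4]>30])
vis=s["image"].copy(); vis[keep]=[255,0,0]
cv2.imwrite("pics/mask0.png",cv2.resize(vis[120:320,220:460],None,fx=3,fy=3,interpolation=cv2.INTER_NEAREST)[...,::-1])
Q=C[keep][:,:2]
rect=cv2.minAreaRect((Q*1000).astype(np.float32)); print(rect)
for n in ["strap","lever"]:
    for o in imaging.silhouettes(n,s)[:2]: 
        print(n,o["score"],o["pixels"].sum(), np.array(o["box"])*[560,420,560,420])
# pipe axis
pm=imaging.silhouettes("pipe_mid",s)[:2]
for o in pm:
    q=C[o["pixels"]]; q=q[(q[:,2]>.045)&(q[:,2]<.068)]
    c=q.mean(0); w,v=np.linalg.eigh(np.cov(q[:,:2].T)); print("pipe",o["score"],c,np.degrees(np.arctan2(v[1,1],v[0,1])),len(q),np.percentile((q[:,:2]-c[:2])@v[:,1],[0,2,98,100]))
E
```

```text
table z -0.00014838702244205284
[(0.86, np.int64(4778))]
[[ 279  174   56   75 1810]
 [ 331  191   53   76 1705]]
((513.7286376953125, -66.04716491699219), (201.60787963867188, 258.00360107421875), 69.48937225341797)
strap 0.62 426 [302.848 193.494  24.304  35.994]
lever 0.7 207 [376.208 202.02   21.224  21.21 ]
pipe 0.97 [ 0.55096976 -0.07569125  0.05494198] 159.1765456749528 1790 [-0.11333273 -0.10851754  0.10311527  0.10673917]
```

View pics/mask0.png

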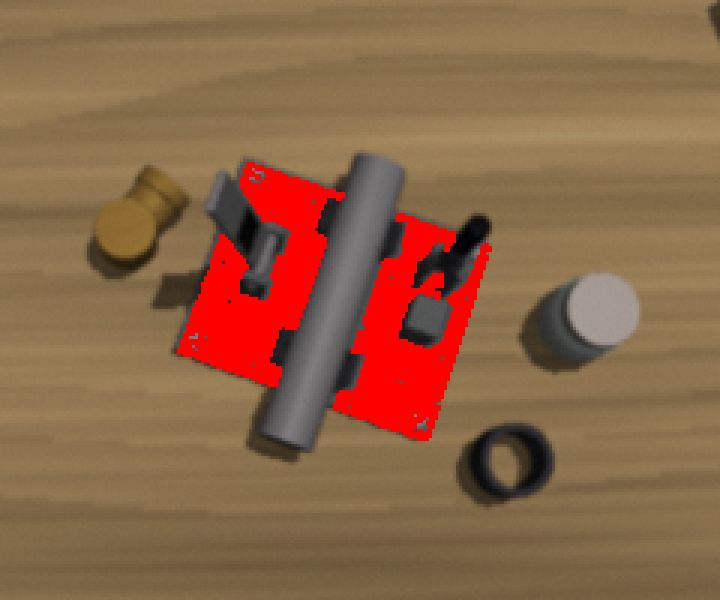

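```bash
cat >> h.py <<'E'
def ray_plane(s,u,v,z):
    a=unproj(s,u,v,.3); b=unproj(s,u,v,1.2); t=(z-a[2])/(b[2]-a[2]); return a+t*(b-a)
E
python3 - <<'E'
from h import *
from scipy.optimize import minimize
s=imaging.snapshot("top"); C=cloud(s)
hsv=cv2.cvtColor(s["image"],cv2.COLOR_RGB2HSV)
g=(hsv[...,1]<60)
mm=((C[...,2]>.006)&(C[...,2]<.018)&(C[...,0]>.4)&(C[...,0]<.7)&(C[...,1]>-.21)&(C[...,1]<.06)&g)
mm8=cv2.morphologyEx(mm.astype(np.uint8),cv2.MORPH_OPEN,np.ones((2,2)))
n,l,st,ce=cv2.connectedComponentsWithStats(mm8)
keep=np.isin(l,[i for i in range(1,n) if st[i,4]>300])
ys,xs=np.nonzero(keep)
Q=np.array([ray_plane(s,x,y,.012)[:2] for x,y in zip(xs,ys)])
rect=cv2.minAreaRect((Q*1000).astype(np.float32)); print(rect)
# robust: fit rect 160x200 minimizing outside distance with given size; use percentiles
best=None
for yaw in np.radians(np.arange(-26,-8,.25)):
    c,sn=np.cos(yaw),np.sin(yaw); L=Q@np.array([[c,-sn],[sn,c]])
    e=np.percentile(L,[.5,99.5],axis=0); a=np.prod(e[1]-e[0])
    if best is None or a<best[0]: best=(a,yaw,e)
a,yaw,e=best; c,sn=np.cos(yaw),np.sin(yaw)
ctr=np.array([[c,-sn],[sn,c]])@e.mean(0); print(np.degrees(yaw),e[1]-e[0],ctr)
Rw=np.array([[c,-sn],[sn,c]])
# lever/strap/other measured points in clamp frame
for nm,z in [("strap_hinge",.063),("lever_pivot",.078),("pipe_mid",.059)]:
    o=imaging.pinpoint(nm,s)[0]; w=ray_plane(s,o["point"][0]*560,o["point"][1]*420,z); print(nm,w[:2],Rw.T@(w[:2]-ctr))
for nm in ["strap","lever","jar_mid","socket_mid","elbow_mid"]:
    for o in imaging.silhouettes(nm,s)[:1]:
        q=C[o["pixels"]]; q=q[(q[:,2]>.01)]
        Lq=np.c_[(q[:,:2]-ctr)@Rw,q[:,2]]
        print(nm,o["score"],len(q)); i=np.argsort(-Lq[:,2])
        print(Lq[i[::max(1,len(i)//10)]].round(3))
E
```

```text
((559.6798706054688, -82.1928482055664), (198.51785278320312, 159.0404510498047), 68.8014144897461)
-21.25 [0.15736568 0.19685796] [ 0.55949251 -0.08229835]
strap_hinge [ 0.5876442  -0.02892722] [0.00689386 0.05994555]
lever_pivot [ 0.57217245 -0.16143653] [ 0.04050049 -0.06916172]
pipe_mid [ 0.55731544 -0.06863025] [-0.00698289  0.01194973]
strap 0.73 381
[[-0.178  0.043  0.917]
 [-0.006  0.1    0.197]
 [ 0.01   0.093  0.185]
 [-0.006  0.089  0.173]
 [-0.005  0.086  0.157]
 [ 0.013  0.081  0.141]
 [ 0.003  0.077  0.127]
 [-0.011  0.073  0.111]
 [-0.006  0.066  0.089]
 [ 0.002  0.061  0.072]
 [ 0.008  0.056  0.064]]
lever 0.72 197
[[-0.178  0.043  0.917]
 [ 0.049 -0.065  0.176]
 [ 0.037 -0.059  0.175]
 [ 0.037 -0.062  0.172]
 [ 0.037 -0.066  0.162]
 [ 0.04  -0.054  0.147]
 [ 0.038 -0.068  0.133]
 [ 0.033 -0.064  0.12 ]
 [ 0.029 -0.063  0.113]
 [ 0.044 -0.055  0.084]
 [ 0.041 -0.069  0.032]]
jar_mid 0.86 781
[[-0.178  0.043  0.917]
 [ 0.045 -0.178  0.077]
 [ 0.051 -0.165  0.076]
 [ 0.028 -0.17   0.075]
 [ 0.032 -0.192  0.074]
 [ 0.063 -0.158  0.074]
 [ 0.035 -0.174  0.072]
 [ 0.022 -0.168  0.051]
 [ 0.066 -0.157  0.045]
 [ 0.017 -0.173  0.033]
 [ 0.02  -0.16   0.01 ]]
socket_mid 0.69 361
[[-0.178  0.043  0.917]
 [-0.093 -0.151  0.046]
 [-0.055 -0.176  0.045]
 [-0.051 -0.149  0.044]
 [-0.082 -0.176  0.044]
 [-0.086 -0.179  0.043]
 [-0.07  -0.179  0.041]
 [-0.065 -0.178  0.033]
 [-0.072 -0.133  0.026]
 [-0.096 -0.15   0.018]
 [-0.067 -0.178  0.01 ]]
elbow_mid 0.75 628
[[-0.178  0.043  0.917]
 [-0.018  0.181  0.052]
 [-0.023  0.155  0.051]
 [-0.016  0.156  0.05 ]
 [ 0.003  0.158  0.05 ]
 [-0.02   0.168  0.049]
 [-0.021  0.17   0.048]
 [-0.002  0.147  0.047]
 [ 0.035  0.168  0.043]
 [-0.024  0.146  0.037]
 [-0.028  0.151  0.015]]
```

```bash
cat >> h.py <<'E'
CTR=np.array([.5596,-.0823,0]); YAW=np.radians(-21.2)
RC=R.from_euler("z",YAW)
def orient(t=20,about_y=0): # t: top leans to clamp -x (deg)
    t=np.radians(t)
    M=np.array([[np.cos(t),0,np.sin(t)],[0,-1,0],[np.sin(t),0,-np.cos(t)]])
    return RC*R.from_matrix(M)
def toworld(p): return CTR+RC.apply(np.array(p)/1000)
def toclamp(w): return RC.inv().apply(np.array(w)-CTR)*1000
def rows(pts,t=20,verbose=True):
    "pts: list of tip centres in clamp mm; prints rows (shift mm, turn deg)"
    st=r.get_state(); R0=R.from_quat(st["eef_rot"]); p0=st["tool_pos"]
    ts=t if np.iterable(t) else [t]*len(pts)
    print("tip now",toclamp(p0+R0.apply([0,0,.025])).round(1),"F clamp",RC.inv().apply(st["contact_force"]).round(1),"t",round(st["clock"],2),"open",round(st["opening"],2))
    for p,tt in zip(pts,ts):
        Rt=orient(tt); w=toworld(p)-Rt.apply([0,0,.025])
        print((R0.inv().apply(w-p0)).round(4).tolist(),np.degrees((R0.inv()*Rt).as_rotvec()).round(1).tolist())
def strap_pt(th,rho=115,off=3): # -y corner -> tip centre
    return [3,60-rho*np.cos(th)+off*np.sin(th)+17.5,63+rho*np.sin(th)+off*np.cos(th)]
E
python3 - <<'E'
from h import *
rows([[3,150,250]],20)
s=imaging.snapshot("scene")
o=imaging.silhouettes("strap",s)[0]; C=cloud(s); q=np.array([toclamp(x) for x in C[o["pixels"]]])
q=q[(q[:,2]>100)&(q[:,2]<205)&(q[:,1]>20)&(abs(q[:,0])<20)]; print(len(q)); f=np.polyfit(q[:,2],q[:,1],1); print(f,np.degrees(np.arctan(f[0])),np.polyval(f,[63,200]),q[:,2].max())
o=imaging.silhouettes("lever",s)[0]; q=np.array([toclamp(x) for x in C[o["pixels"]]])
q=q[(q[:,2]>100)&(q[:,2]<205)&(q[:,1]<-40)]; f=np.polyfit(q[:,2],q[:,0],1); print(len(q),f,np.polyval(f,[78,176]),q[:,2].max(),q[:,1].mean())
E
```

```text
tip now [-128.7 -586.   238.8] F clamp [0.1 0.7 0.4] t 1.7 open 1.0
[0.5885, -0.4588, -0.0098] [-7.4, 19.1, 42.1]
525
[ 0.26064409 52.36333819] 14.608777427405851 [ 68.78391556 104.49215522] 198.12700597875985
428 [ 0.07586668 31.57779755] [37.4953985  44.93033303] 176.50499531239566 -55.7925829871218
```

Emit:
send_rows:
  moves: [0.04,-0.03,0,-1.5,3.5,8,0.08,-0.06,0,-3,7.5,16,0.11,-0.085,0,-4,11,24,0.14,-0.11,0,-5.5,14,32,0.17,-0.135,0,-7,18,40]
  claw: 1

```text
clock: 2.27
tool_pos: [0.3332, -0.4012, 0.2642]
eef_rot: [0.986, -0.099, 0.133, 0.025]
contact_force: [1.1, 1.2, -0.2]
opening: 0.649
```

```bash
python3 - <<'E'
from h import *
rows([[3,150,250]],20)
E
```

```text
tip now [ -89.1 -378.7  240.1] F clamp [ 0.6  1.6 -0.2] t 2.27 open 0.65
[0.1757, -0.5066, 0.0269] [-1.7, 4.4, 9.5]
```

Emit:
send_rows:
  moves: [0.013,-0.038,0.002,-0.5,1.5,3,0.026,-0.076,0.004,-1,2.5,6,0.039,-0.113,0.006,-1.7,4.4,9.5,0.052,-0.15,0.008,-1.7,4.4,9.5,0.065,-0.188,0.01,-1.7,4.4,9.5]

```text
clock: 2.68
tool_pos: [0.4347, -0.2299, 0.2678]
eef_rot: [0.968, -0.182, 0.171, 0.032]
contact_force: [0.7, 0.0, 0.3]
opening: 0.268
```

```bash
python3 - <<'E'
from h import *
rows([[3,150,250]],20)
E
```

```text
tip now [ -54.5 -182.8  244.3] F clamp [0.7 0.3 0.3] t 2.68 open 0.27
[0.0556, -0.3328, 0.0141] [0.0, 0.0, -0.1]
```

Emit:
send_rows:
  moves: [0.007,-0.04,0.002,0,0,0,0.014,-0.08,0.004,0,0,0,0.021,-0.12,0.006,0,0,0,0.028,-0.16,0.008,0,0,0,0.035,-0.2,0.009,0,0,0]

```text
clock: 3.1
tool_pos: [0.5408, -0.0558, 0.2715]
eef_rot: [0.968, -0.181, 0.171, 0.032]
contact_force: [1.1, -0.4, -1.2]
opening: -0.0
```

```bash
python3 - <<'E'
from h import *
rows([[3,145,250]],20)
E
```

```text
tip now [-18.6  17.9 248. ] F clamp [ 1.1  0.1 -1.2] t 3.1 open -0.0
[0.0209, -0.1271, 0.0055] [0.0, -0.0, -0.0]
```

Emit:
send_rows:
  moves: [0.007,-0.04,0.002,0,0,0,0.014,-0.08,0.003,0,0,0,0.021,-0.12,0.005,0,0,0,0.021,-0.127,0.0055,0,0,0,0.021,-0.127,0.0055,0,0,0]

```text
clock: 3.52
tool_pos: [0.6082, 0.0598, 0.2728]
eef_rot: [0.969, -0.178, 0.171, 0.031]
contact_force: [0.3, -0.3, -0.3]
opening: 0.006
```

```bash
python3 - <<'E'
from h import *
rows([[3,145,200],strap_pt(2.0),strap_pt(1.9),strap_pt(1.8),strap_pt(1.7)],20)
s=imaging.snapshot("scene"); save(s,"scene1.png")
E
```

```text
tip now [  2.5 150.2 249.3] F clamp [ 0.4 -0.2 -0.3] t 3.52 open 0.01
[-0.0165, 0.0051, 0.0465] [-0.2, -0.0, 0.4]
[-0.0281, 0.0221, 0.0781] [-0.2, -0.0, 0.4]
[-0.0266, 0.0326, 0.0738] [-0.2, -0.0, 0.4]
[-0.0255, 0.0436, 0.0705] [-0.2, -0.0, 0.4]
[-0.0248, 0.0549, 0.0683] [-0.2, -0.0, 0.4]
```

View pics/scene1.png

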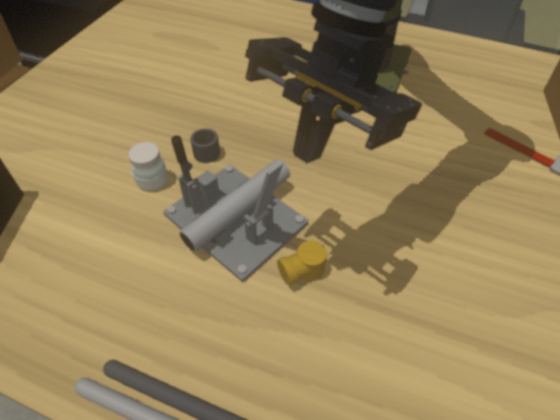

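Emit:
send_rows:
  moves: [-0.014,0.005,0.04,0,0,0.4,-0.028,0.01,0.078,0,0,0.4,-0.028,0.022,0.078,-0.2,0,0.4,-0.0266,0.0326,0.0738,-0.2,0,0.4,-0.0255,0.0436,0.0705,-0.2,0,0.4]

```text
clock: 3.98
tool_pos: [0.5911, 0.0125, 0.2001]
eef_rot: [0.967, -0.185, 0.171, 0.033]
contact_force: [0.8, 0.5, -0.7]
opening: 0.006
```

```bash
python3 - <<'E'
from h import *
rows([strap_pt(a) for a in [1.75,1.65,1.55,1.45,1.35]],20)
E
```

```text
tip now [  3.7  99.7 176.6] F clamp [ 0.5  0.7 -0.7] t 3.98 open 0.01
[-0.0009, -0.0012, 0.0007] [0.2, -0.1, -0.4]
[-0.0002, 0.0102, -0.0009] [0.2, -0.1, -0.4]
[0.0001, 0.0217, -0.0015] [0.2, -0.1, -0.4]
[-0.0, 0.0331, -0.001] [0.2, -0.1, -0.4]
[-0.0005, 0.0445, 0.0006] [0.2, -0.1, -0.4]
```

Emit:
send_rows:
  moves: [0,0.006,0,0.2,0,-0.4,0,0.014,-0.001,0.2,0,-0.4,0,0.022,-0.0015,0.2,0,-0.4,0,0.033,-0.001,0.2,0,-0.4,-0.0005,0.044,0.0005,0.2,0,-0.4]

```text
clock: 4.4
tool_pos: [0.5757, -0.0289, 0.2014]
eef_rot: [0.968, -0.181, 0.173, 0.032]
contact_force: [2.0, 0.8, 1.1]
opening: 0.003
```

```bash
python3 - <<'E'
from h import *
rows([strap_pt(a) for a in [1.3,1.2,1.1,1.0,.9]],20)
s=imaging.snapshot("scene"); save(s,"scene2.png")
E
```

```text
tip now [  4.4  55.7 177.9] F clamp [1.6 1.5 1.1] t 4.4 open 0.0
[-0.0023, 0.006, 0.0026] [-0.1, -0.3, -0.0]
[-0.0035, 0.017, 0.0057] [-0.1, -0.3, -0.0]
[-0.005, 0.0276, 0.0099] [-0.1, -0.3, -0.0]
[-0.0069, 0.0378, 0.015] [-0.1, -0.3, -0.0]
[-0.0091, 0.0473, 0.021] [-0.1, -0.3, -0.0]
```

View pics/scene2.png

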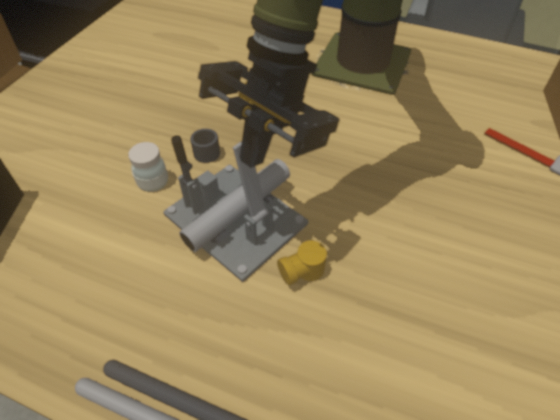

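Emit:
send_rows:
  moves: [-0.0023,0.006,0.0026,0,0,0,-0.0035,0.017,0.0057,0,-0.3,0,-0.005,0.0276,0.01,0,-0.3,0,-0.007,0.038,0.015,0,-0.3,0,-0.009,0.0475,0.021,0,-0.3,0]

```text
clock: 4.87
tool_pos: [0.5605, -0.0691, 0.1862]
eef_rot: [0.968, -0.183, 0.167, 0.032]
contact_force: [0.6, 2.1, -0.2]
opening: 0.007
```

```bash
python3 - <<'E'
from h import *
rows([strap_pt(a) for a in [.85,.75,.65,.55,.45]],20)
E
```

```text
tip now [  4.4  12.5 162.7] F clamp [-0.2  2.2 -0.2] t 4.87 open 0.01
[-0.0053, 0.0087, 0.0102] [0.2, 0.5, -0.2]
[-0.0078, 0.0172, 0.0176] [0.2, 0.5, -0.2]
[-0.0107, 0.0248, 0.0257] [0.2, 0.5, -0.2]
[-0.0138, 0.0315, 0.0345] [0.2, 0.5, -0.2]
[-0.0171, 0.0373, 0.0439] [0.2, 0.5, -0.2]
```

Emit:
send_rows:
  moves: [-0.0053,0.0087,0.0102,0.2,0.5,-0.2,-0.008,0.017,0.0176,0.2,0.5,-0.2,-0.0107,0.025,0.0257,0.2,0.5,-0.2,-0.014,0.0315,0.0345,0.2,0.5,-0.2,-0.017,0.0375,0.044,0.2,0.5,-0.2]

```text
clock: 5.28
tool_pos: [0.5631, -0.1056, 0.1587]
eef_rot: [0.971, -0.183, 0.151, 0.032]
contact_force: [-0.2, 1.2, 0.8]
opening: 0.006
```

```bash
python3 - <<'E'
from h import *
rows([strap_pt(a) for a in [.4,.3,.2,.15,.1]],20)
s=imaging.snapshot("scene"); save(s,"scene3.png")
E
```

```text
tip now [ 19.3 -20.7 134.9] F clamp [-0.6  1.1  0.8] t 5.28 open 0.01
[-0.0239, 0.0067, 0.0183] [0.5, 2.2, -0.0]
[-0.0272, 0.0108, 0.0285] [0.5, 2.2, -0.0]
[-0.0306, 0.0139, 0.0391] [0.5, 2.2, -0.0]
[-0.0323, 0.015, 0.0445] [0.5, 2.2, -0.0]
[-0.034, 0.0158, 0.0499] [0.5, 2.2, -0.0]
```

View pics/scene3.png

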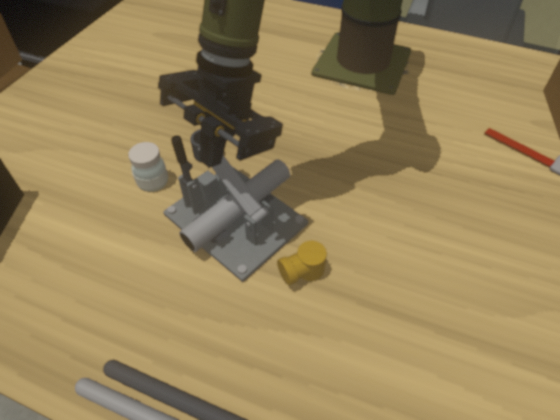

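```bash
python3 - <<'E'
from h import *
np.set_printoptions(suppress=True,precision=3)
st=r.get_state(); print(st["q"],st["qd"],st["contact_force"],st["joint_torque"])
print([-3.01, 3.01], [-0.46, 2.08], [-1.47, 1.51], [0.13, 2.56], [-1, 4.14], [0.04, 2.09], [-2.66, 2.66])
R0=R.from_quat(st["eef_rot"]); print(RC.inv().apply(R0.apply(np.eye(3))))
E
```

```text
[-0.075  0.734  0.209  2.102 -0.999  0.043 -0.891] [-0.022 -0.012  0.012  0.014 -0.002 -0.005 -0.024] [ 0.613 -0.502  0.609] [ -2.038 -48.817   3.01   -6.661  -0.016  -0.715   0.011]
[-3.01, 3.01] [-0.46, 2.08] [-1.47, 1.51] [0.13, 2.56] [-1, 4.14] [0.04, 2.09] [-2.66, 2.66]
[[ 0.952 -0.002  0.305]
 [-0.005 -1.     0.01 ]
 [ 0.305 -0.011 -0.952]]
```

```bash
cat >> h.py <<'E'
def orient2(lean=0): # tool x=clamp +y, tool y=clamp +x, down; lean: top leans to +y
    t=np.radians(lean)
    M=np.array([[0,1,0],[np.cos(t),0,-np.sin(t)],[-np.sin(t),0,-np.cos(t)]])
    return RC*R.from_matrix(M)
def rows2(pts,lean=0):
    st=r.get_state(); R0=R.from_quat(st["eef_rot"]); p0=st["tool_pos"]
    print("tip now",toclamp(p0+R0.apply([0,0,.025])).round(1),"F clamp",RC.inv().apply(st["contact_force"]).round(1),"t",round(st["clock"],2),"q",st["q"].round(2))
    for p in pts:
        Rt=orient2(lean); w=toworld(p)-Rt.apply([0,0,.025])
        print((R0.inv().apply(w-p0)).round(4).tolist(),np.degrees((R0.inv()*Rt).as_rotvec()).round(1).tolist())
E
python3 - <<'E'
from h import *
rows([[10,-15,200],[0,-10,210]],15)
rows2([[0,-10,220]])
E
```

```text
tip now [ 20.  -22.3 133.9] F clamp [ 0.8 -0.2  0.6] t 5.33 open 0.01
[0.0119, -0.0064, -0.066] [0.6, -2.8, -0.1]
[0.0054, -0.0112, -0.0786] [0.6, -2.8, -0.1]
tip now [ 20.  -22.3 133.9] F clamp [ 0.8 -0.2  0.6] t 5.33 q [-0.08  0.73  0.21  2.1  -1.    0.04 -0.89]
[0.0148, -0.0111, -0.087] [14.4, -13.5, -89.4]
```

Emit:
send_rows:
  moves: [0.003,-0.003,-0.02,0,-1,0,0.006,-0.005,-0.04,0,-2,0,0.012,-0.0065,-0.066,0.5,-3,0,0.009,-0.009,-0.075,0.5,-3,0,0.0055,-0.011,-0.0785,0.5,-3,0]

```text
clock: 5.75
tool_pos: [0.5509, -0.0897, 0.2355]
eef_rot: [0.974, -0.184, 0.128, 0.025]
contact_force: [0.3, 0.5, 0.0]
opening: 0.006
```

```bash
python3 - <<'E'
from h import *
rows2([[0,-10,220]])
s=imaging.snapshot("scene"); save(s,"scene4.png")
o=imaging.silhouettes("strap",s)[0]; C=cloud(s); q=np.array([toclamp(x) for x in C[o["pixels"]]])
q=q[(q[:,2]>60)&(q[:,2]<205)&(abs(q[:,0])<16)]; f=np.polyfit(q[:,1],q[:,2],1); print(len(q),f,np.polyval(f,60))
E
```

```text
tip now [  1.  -10.1 211.3] F clamp [0.1 0.5 0. ] t 5.75 q [-0.35  0.65  0.63  2.05 -0.87  0.4  -1.03]
[0.0077, -0.0, -0.0078] [11.8, -11.7, -89.6]
1597 [ -0.65482266 109.27094903] 69.9815893385177
```

View pics/scene4.png

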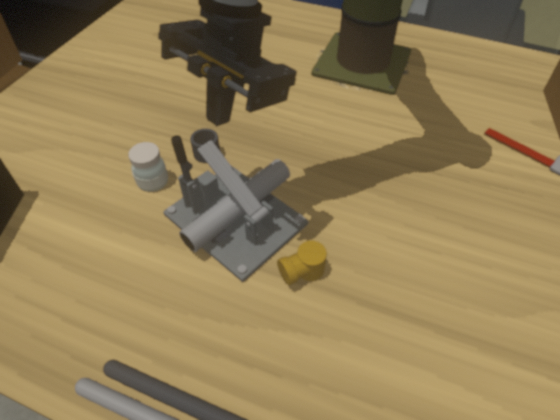

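Emit:
send_rows:
  moves: [0.002,0,-0.004,0.9,-0.9,-6.8,0.003,0,-0.008,1.8,-1.8,-13.6,0.004,0,-0.008,2.7,-2.7,-20.4,0.005,0,-0.008,3.6,-3.6,-27.2,0.006,0,-0.008,4.5,-4.5,-34]

```text
clock: 6.27
tool_pos: [0.5519, -0.0894, 0.2414]
eef_rot: [0.99, 0.117, 0.081, 0.014]
contact_force: [-0.7, -0.3, 0.9]
opening: 0.007
```

```bash
python3 - <<'E'
from h import *
rows2([[0,-10,220]])
E
```

```text
tip now [ -0.7  -8.1 216.7] F clamp [-0.6 -0.5  0.9] t 6.27 q [-0.21  0.63  0.48  1.96 -0.62  0.53 -0.64]
[0.004, 0.0033, -0.0029] [6.8, -7.0, -55.2]
```

Emit:
send_rows:
  moves: [0.001,0.001,-0.001,0.8,-0.8,-6.8,0.002,0.001,-0.001,1.7,-1.7,-13.6,0.003,0.002,-0.002,2.5,-2.6,-20.4,0.003,0.002,-0.002,3.4,-3.5,-27.2,0.003,0.002,-0.002,4.2,-4.3,-34]

```text
clock: 6.68
tool_pos: [0.5544, -0.0905, 0.2425]
eef_rot: [0.914, 0.406, 0.032, 0.004]
contact_force: [-0.5, -0.3, 0.3]
opening: 0.004
```

```bash
python3 - <<'E'
from h import *
rows2([[0,-10,220],[0,-10,180],[0,-10,150],[0,-10,130]])
E
```

```text
tip now [ -0.7  -8.6 217.6] F clamp [-0.4 -0.4  0.3] t 6.68 q [-0.12  0.64  0.35  1.85 -0.39  0.66 -0.27]
[0.0004, 0.002, -0.0024] [2.5, -2.7, -20.9]
[-0.0018, 0.0007, 0.0375] [2.5, -2.7, -20.9]
[-0.0034, -0.0003, 0.0675] [2.5, -2.7, -20.9]
[-0.0045, -0.001, 0.0874] [2.5, -2.7, -20.9]
```

Emit:
send_rows:
  moves: [0.0004,0.002,-0.0024,0.8,-0.9,-7,0.0004,0.002,-0.0024,1.7,-1.8,-14,-0.0005,0.001,0.015,2.5,-2.7,-20.9,-0.002,0.0007,0.04,2.5,-2.7,-20.9,-0.0034,-0.0003,0.0675,2.5,-2.7,-20.9]

```text
clock: 7.1
tool_pos: [0.5565, -0.0911, 0.1737]
eef_rot: [0.825, 0.565, 0.002, -0.001]
contact_force: [0.3, -0.3, -0.7]
opening: 0.0
```

```bash
python3 - <<'E'
from h import *
rows2([[0,-8,z] for z in (135,120,110,100,90)])
E
```

```text
tip now [  0.3  -9.3 148.7] F clamp [ 0.4 -0.2 -0.7] t 7.1 q [-0.05  0.75  0.23  1.85 -0.29  0.57 -0.  ]
[0.0013, -0.0003, 0.0137] [0.0, -0.2, 0.0]
[0.0012, -0.0003, 0.0287] [0.0, -0.2, 0.0]
[0.0012, -0.0004, 0.0387] [0.0, -0.2, 0.0]
[0.0012, -0.0004, 0.0487] [0.0, -0.2, 0.0]
[0.0011, -0.0004, 0.0587] [0.0, -0.2, 0.0]
```

Emit:
send_rows:
  moves: [0.001,0,0.014,0,0,0,0.001,0,0.028,0,0,0,0.001,0,0.038,0,0,0,0.001,0,0.048,0,0,0,0.001,0,0.058,0,0,0]

```text
clock: 7.52
tool_pos: [0.5568, -0.0902, 0.1147]
eef_rot: [0.825, 0.565, 0.002, -0.001]
contact_force: [-0.7, -0.7, 1.2]
opening: 0.007
```

```bash
python3 - <<'E'
from h import *
rows2([[0,-8,z] for z in (85,80,75,70,66)])
s=imaging.snapshot("scene"); save(s,"scene5.png")
E
```

```text
tip now [ 0.3 -8.2 89.7] F clamp [-0.5 -0.9  1.2] t 7.52 q [-0.02  0.84  0.18  1.88 -0.32  0.45  0.02]
[0.0003, -0.0003, 0.0047] [0.0, -0.2, -0.0]
[0.0003, -0.0003, 0.0097] [0.0, -0.2, -0.0]
[0.0003, -0.0003, 0.0147] [0.0, -0.2, -0.0]
[0.0003, -0.0003, 0.0197] [0.0, -0.2, -0.0]
[0.0002, -0.0003, 0.0237] [0.0, -0.2, -0.0]
```

View pics/scene5.png

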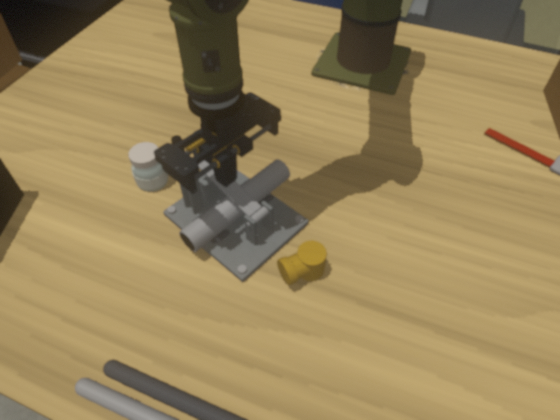

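Emit:
send_rows:
  moves: [0,0,0.004,0,0,0,0,0,0.008,0,0,0,0,0,0.012,0,0,0,0,0,0.016,0,0,0,0,0,0.019,0,0,0]

```text
clock: 7.98
tool_pos: [0.5562, -0.09, 0.0941]
eef_rot: [0.825, 0.565, 0.001, -0.001]
contact_force: [-0.3, -1.7, 1.4]
opening: 0.006
```

Emit:
send_rows:
  moves: [0,0,0.001,0,0,0,0,0,0.002,0,0,0,0,0,0.003,0,0,0,0,0,0.004,0,0,0,0,0,0.005,0,0,0]

```text
clock: 8.4
tool_pos: [0.5562, -0.09, 0.0911]
eef_rot: [0.825, 0.565, 0.001, -0.001]
contact_force: [-5.7, 1.1, 28.2]
opening: 0.006
```

```bash
python3 - <<'E'
from h import *
rows2([[0,-8,z] for z in (66,)])
s=imaging.snapshot("scene"); save(s,"scene6.png")
E
```

```text
tip now [-0.4 -8.4 66.1] F clamp [-5.7 -1.  28.2] t 8.4 q [-0.01  0.88  0.16  1.89 -0.33  0.4   0.03]
[0.0004, 0.0004, 0.0001] [-0.0, -0.2, -0.0]
```

Emit:
send_rows:
  moves: [0,0,-0.015,0,0,0,0,0,-0.04,0,0,0,0,0,-0.08,0,0,0,0,0,-0.12,0,0,0,0,0,-0.15,0,0,0]

```text
clock: 8.87
tool_pos: [0.5566, -0.0906, 0.2441]
eef_rot: [0.825, 0.565, 0.002, -0.001]
contact_force: [1.2, 0.1, 0.4]
opening: 0.006
```

```bash
python3 - <<'E'
from h import *
s=imaging.snapshot("scene"); save(s,"scene7.png")
o=imaging.silhouettes("strap",s)[0]; C=cloud(s); q=np.array([toclamp(x) for x in C[o["pixels"]]])
q=q[(q[:,2]>50)&(q[:,2]<205)&(abs(q[:,0])<16)]; f=np.polyfit(q[:,1],q[:,2],1); print("strap",o["score"],len(q),f,np.polyval(f,[-75,55]))
o=imaging.silhouettes("lever",s)[0]; q=np.array([toclamp(x) for x in C[o["pixels"]]])
q=q[(q[:,2]>100)&(q[:,2]<205)&(q[:,1]<-40)]; f=np.polyfit(q[:,2],q[:,0],1); print("lever",o["score"],len(q),f,np.polyval(f,[78,176]),q[:,2].max())
rows2([[90,-65,215],[90,-65,150]])
E
```

```text
strap 0.87 1124 [1.29785492e-02 6.48469760e+01] [63.87358486 65.56079625]
lever 0.8 398 [ 0.07776808 31.40038349] [37.46629393 45.08756603] 176.1870792766738
tip now [  1.2  -8.3 218.6] F clamp [-0.2  0.1  0.1] t 9.02 q [-0.08  0.65  0.28  1.79 -0.26  0.73 -0.03]
[-0.0565, 0.0889, 0.0037] [0.3, -0.3, 0.0]
[-0.0569, 0.0886, 0.0687] [0.3, -0.3, 0.0]
```

View pics/scene7.png

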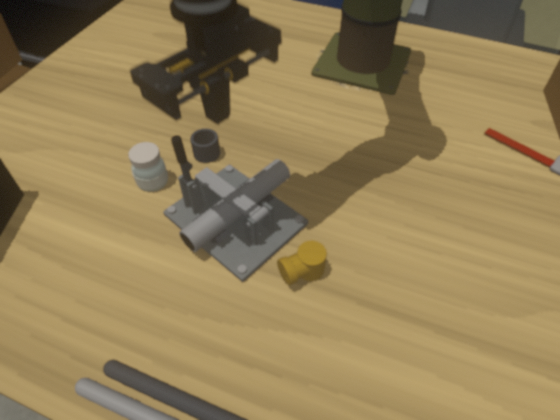

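Emit:
send_rows:
  moves: [-0.018,0.029,0.002,0,0,0,-0.036,0.058,0.003,0,0,0,-0.0565,0.088,0.004,0.3,-0.3,0,-0.057,0.0885,0.03,0.3,-0.3,0,-0.057,0.0885,0.06,0.3,-0.3,0]

```text
clock: 9.43
tool_pos: [0.6213, -0.1787, 0.183]
eef_rot: [0.826, 0.564, 0.001, 0.002]
contact_force: [0.7, 0.9, -0.8]
opening: 0.001
```

```bash
cat >> h.py <<'E'
def lev_pt(th,rho=80,off=8,y=-65):
    return [36-rho*np.cos(th)+off*np.sin(th)+17.5,y,78+rho*np.sin(th)+off*np.cos(th)]
E
python3 - <<'E'
from h import *
rows2([lev_pt(a) for a in (1.8,1.7,1.6,1.5,1.4)])
E
```

```text
tip now [ 92.5 -67.5 158. ] F clamp [ 0.3  1.1 -0.8] t 9.43 q [ 0.07  0.83  0.25  1.59 -0.27  0.76  0.07]
[0.0025, -0.0129, 0.0038] [0.2, 0.0, -0.2]
[0.0025, -0.0207, 0.0016] [0.2, 0.0, -0.2]
[0.0024, -0.0286, 0.0001] [0.2, 0.0, -0.2]
[0.0024, -0.0366, -0.0005] [0.2, 0.0, -0.2]
[0.0024, -0.0446, -0.0004] [0.2, 0.0, -0.2]
```

Emit:
send_rows:
  moves: [0.0025,-0.013,0.004,0,0,0,0.0025,-0.021,0.0016,0,0,0,0.0025,-0.0285,0,0,0,0,0.0025,-0.0365,-0.0005,0,0,0,0.0025,-0.0445,-0.0005,0,0,0]

```text
clock: 9.85
tool_pos: [0.582, -0.1605, 0.1846]
eef_rot: [0.826, 0.564, 0.002, 0.004]
contact_force: [3.8, -1.9, -2.3]
opening: 0.009
```

```bash
python3 - <<'E'
from h import *
rows2([lev_pt(a) for a in (1.3,1.2,1.1,1.0,.9)])
s=imaging.snapshot("scene"); save(s,"scene8.png")
E
```

```text
tip now [ 49.4 -64.8 159.6] F clamp [ 4.2 -0.4 -2.3] t 9.85 q [ 0.05  0.77  0.24  1.73 -0.27  0.67  0.08]
[-0.0002, -0.0094, 0.0023] [0.5, 0.0, -0.2]
[-0.0003, -0.0173, 0.004] [0.5, 0.0, -0.2]
[-0.0003, -0.0249, 0.0065] [0.5, 0.0, -0.2]
[-0.0003, -0.0323, 0.0097] [0.5, 0.0, -0.2]
[-0.0003, -0.0393, 0.0136] [0.5, 0.0, -0.2]
```

View pics/scene8.png

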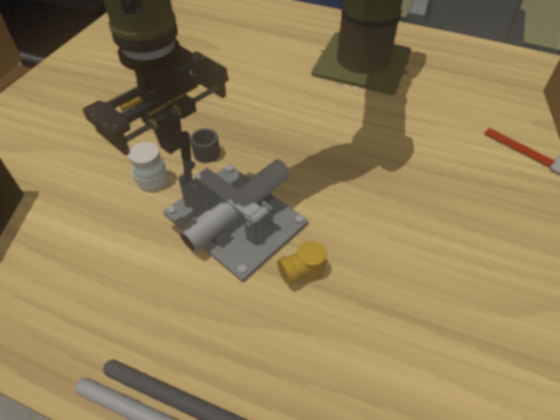

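Emit:
send_rows:
  moves: [0,-0.0095,0.0023,0.3,0,0,0,-0.0173,0.004,0.5,0,0,0,-0.025,0.0065,0.5,0,0,0,-0.0323,0.0097,0.5,0,0,0,-0.0393,0.0136,0.5,0,0]

```text
clock: 10.32
tool_pos: [0.5435, -0.1455, 0.1716]
eef_rot: [0.826, 0.564, -0.0, -0.0]
contact_force: [2.3, -0.7, 4.8]
opening: 0.003
```

```bash
python3 - <<'E'
from h import *
rows2([lev_pt(a) for a in (.8,.7,.6,.5,.4)])
E
```

```text
tip now [  7.9 -64.7 146.6] F clamp [2.4 0.2 4.8] t 10.32 q [ 0.05  0.75  0.23  1.85 -0.29  0.57  0.09]
[-0.0003, -0.0044, 0.0056] [-0.1, -0.0, -0.2]
[-0.0003, -0.0104, 0.0109] [-0.1, -0.0, -0.2]
[-0.0003, -0.0159, 0.0168] [-0.1, -0.0, -0.2]
[-0.0004, -0.0207, 0.0232] [-0.1, -0.0, -0.2]
[-0.0004, -0.0249, 0.0301] [-0.1, -0.0, -0.2]
```

Emit:
send_rows:
  moves: [0,-0.0045,0.0056,0,0,0,0,-0.0104,0.011,0,0,0,0,-0.016,0.0168,0,0,0,0,-0.0207,0.0232,0,0,0,0,-0.025,0.03,0,0,0]

```text
clock: 10.73
tool_pos: [0.5185, -0.1356, 0.1417]
eef_rot: [0.826, 0.564, -0.001, -0.002]
contact_force: [-0.4, -0.1, 4.1]
opening: 0.004
```

```bash
python3 - <<'E'
from h import *
rows2([lev_pt(a) for a in (.35,.28,.2,.13,.06)])
s=imaging.snapshot("scene"); save(s,"scene9.png")
E
```

```text
tip now [-19.1 -64.6 116.7] F clamp [-0.3 -0.2  4.1] t 10.73 q [ 0.06  0.77  0.19  1.95 -0.31  0.45  0.1 ]
[-0.0004, 0.0001, 0.0038] [-0.2, -0.0, -0.2]
[-0.0004, -0.0021, 0.0089] [-0.2, -0.0, -0.2]
[-0.0004, -0.0042, 0.015] [-0.2, -0.0, -0.2]
[-0.0004, -0.0057, 0.0204] [-0.2, -0.0, -0.2]
[-0.0004, -0.0068, 0.026] [-0.2, -0.0, -0.2]
```

View pics/scene9.png

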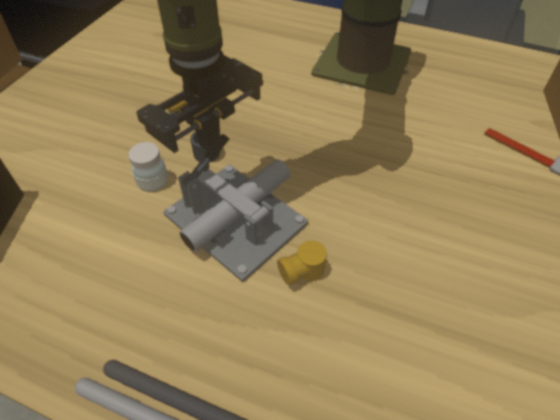

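Emit:
send_rows:
  moves: [0,0,0.004,0,0,0,0,-0.002,0.009,0,0,0,0,-0.004,0.015,0,0,0,0,-0.0057,0.0204,0,0,0,0,-0.007,0.026,0,0,0]

```text
clock: 11.2
tool_pos: [0.51, -0.1323, 0.1143]
eef_rot: [0.826, 0.564, -0.002, -0.003]
contact_force: [0.2, -0.2, 4.2]
opening: 0.003
```

Emit:
send_rows:
  moves: [0,0,0.001,0,0,0,0,0,0.002,0,0,0,0,0,0.003,0,0,0,0,0,0.004,0,0,0,0,0,0.005,0,0,0]

```text
clock: 11.62
tool_pos: [0.5096, -0.1322, 0.1106]
eef_rot: [0.826, 0.564, -0.002, -0.003]
contact_force: [-4.3, 1.5, 27.5]
opening: 0.003
```

```bash
python3 - <<'E'
from h import *
rows2([lev_pt(0)])
E
```

```text
tip now [-28.8 -64.6  85.6] F clamp [-4.6 -0.1 27.5] t 11.62 q [ 0.07  0.82  0.16  1.99 -0.33  0.37  0.12]
[-0.0003, 0.0021, -0.0004] [-0.4, -0.0, -0.2]
```

Hard stop at tip height 85.6 mm (expected 86) with 27 N: the lever is down. Retreating and checking.

Emit:
send_rows:
  moves: [0,0,-0.015,0,0,0,0,0,-0.04,0,0,0,0,0,-0.08,0,0,0,0,0,-0.12,0,0,0,0,0,-0.15,0,0,0]

```text
clock: 12.03
tool_pos: [0.511, -0.1329, 0.2632]
eef_rot: [0.826, 0.564, -0.001, -0.003]
contact_force: [0.5, -0.5, 0.1]
opening: 0.003
```

```bash
python3 - <<'E'
from h import *
s=imaging.snapshot("scene"); C=cloud(s)
im=s["image"][90:300,100:360]; cv2.imwrite("pics/scene10.png",cv2.resize(im,None,fx=2.8,fy=2.8,interpolation=cv2.INTER_CUBIC)[...,::-1])
def sl(n):
    o=imaging.silhouettes(n,s)[0]; return o["score"],np.array([toclamp(x) for x in C[o["pixels"]]])
sc,q=sl("strap"); q=q[(q[:,2]>50)&(q[:,2]<205)&(abs(q[:,0])<14)]; f=np.polyfit(q[:,1],q[:,2],1); print("strap",sc,f,np.polyval(f,[-75,55]))
sc,q=sl("lever"); print("lever",sc,len(q),q.min(0),q.max(0))
h=q[(q[:,0]<-18)&(q[:,0]>-58)]; 
for a in (-55,-45,-35,-25): 
    k=h[abs(h[:,0]-a)<5]; print(a,len(k),k[:,2].max() if len(k) else None)
for n in ["jar_mid","socket_mid","elbow_mid","pipe_mid"]:
    sc,q=sl(n); q=q[q[:,2]>5]; k=q[q[:,2]>q[:,2].max()-6]; print(n,sc,np.median(q,0).round(0),(k[:,:2].min(0)+k[:,:2].max(0))/2)
st=r.get_state(); print(st["contact_force"],st["tool_pos"])
E
```

```text
strap 0.73 [1.09487017e-02 6.47979943e+01] [63.97684165 65.40017286]
lever 0.8 568 [-115.96294813 -137.72907275   -2.71288545] [295.74641963 382.10392899 610.16692642]
-55 42 85.40307506649233
-45 51 86.33264731762156
-35 49 85.98328421561972
-25 52 85.09250169333346
jar_mid 0.73 [  53. -159.   53.] [295.74641963 382.10392899]
socket_mid 0.65 [ -70. -150.   31.] [295.74641963 382.10392899]
elbow_mid 0.68 [  7. 168.  47.] [295.74641963 382.10392899]
pipe_mid 0.63 [25. 16. 53.] [295.74641963 382.10392899]
[ 0.25701208  0.10959306 -0.042075  ] [ 0.50964155 -0.13227778  0.25900507]
```

View pics/scene10.png

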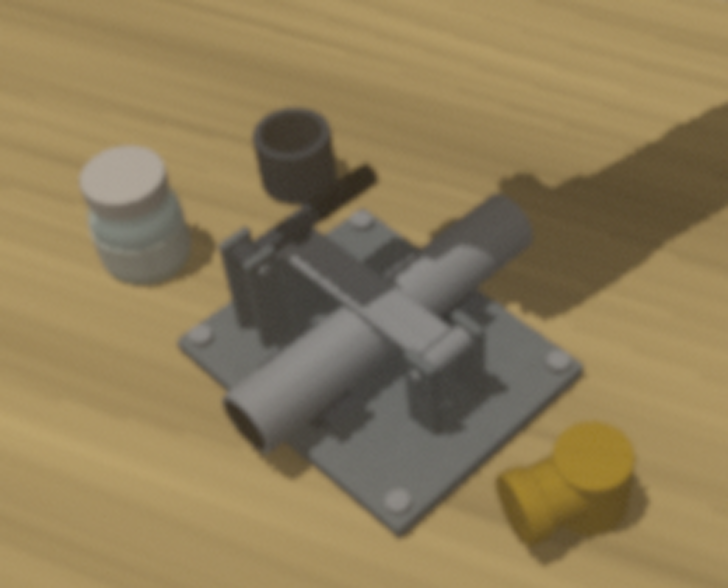

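```bash
python3 -c "
from h import *
print(r.finish_job())"
```

```text
the job is handed in; nothing more can be done
None
```

The pipe is clamped and the job is handed in. With the gripper shut, I pushed the strap over the pipe onto its rest, then pushed the cam lever down across the strap's end. I withdrew upward before handing in. This took about 12 s of the 64 s allowed, and the highest force reading was about 28 N.

**Last checks:**
- **Strap:** the finger stopped firmly with its tip at 66 mm, the closed height. After the retreat, depth showed the strap level to about 0.01 rad, with its upper face at 64–65 mm.
- **Lever:** the finger stopped firmly with its tip at 85.6 mm, where 86 mm is fully down. Depth along the handle then read 85–86 mm.
- **Loose items:** in the last scene picture the pipe was in its saddles, and the jar, socket and elbow looked unmoved. I confirmed this by eye only, because the numeric position check for these four was spoiled by stray depth points.
- **Contact:** the force was near zero after the retreat, so nothing was being touched.

**One hitch:** while pushing the strap with the tool tilted, the wrist reached the limit of joints 5 and 6 and the finger slid about 15 mm sideways. I lifted off, turned the gripper 90° with the tool vertical, and finished the push that way. Nothing else was disturbed.

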